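# Size a spacer ring on the stepped taper gauge and file it

## Robot

A 7-joint arm with a two-finger parallel gripper is mounted at the origin on the work surface. World frame = base frame: x ahead of the robot, y to its left, z up, the work surface at z = 0. Lengths are in m, angles in degrees, forces in N, time in s.
With the tool pointing down it reaches from about 0.425 to 0.875 m from the base axis. Payload 4.7 kg.
Tool frame: the origin (TCP) lies between the finger pads; the fingertips stand 19 mm ahead of it and the grasp point (between the pads) is the TCP; z points along the fingers, y is the line along which they close (so a half turn about z gives the same grasp; the last joint's range is limited). The gripper opens to 85 mm and grips with 20 to 120 N. Pads are 22 mm wide; open, the fingers measure 114 mm over their backs; the gripper's body (76 mm by 85 mm) begins 54 mm behind the grasp point. The pads swing forward as they close: fully open they stand 13 mm farther back than shut.
Start: joints at [74.949, 18.392, -4.016, 83.108, 1.295, 78.541, -3.26], TCP at [0.178, -0.625, 0.25] pointing down, gripper open.
Joint ranges: [-163.93, 163.93], [-17.29, 119.83], [-79.2, 71.16], [3.27, 140.29], [-89.18, 269.18], [5.43, 117.66], [-154.24, 154.24]. Speed limits (degrees/s): [147.25, 147.25, 180, 180, 180, 180, 180].

## Interface

Orientations are given as a 3x3 rotation matrix whose columns are the frame's x, y, z axes.
In Python, from plant import state, get_image, close_job gives the robot as it stands.
- The arm moves only by the tool send_rows, never from a script. Its argument "motion" is text: rows parted by semicolons, each of 6 numbers parted by spaces: the shift along the tool's x, y, z in m, then the turn, a rotation vector about the tool's x, y, z in rad. A call has exactly 5 rows; each row is the pose to reach, as a shift and turn from the pose commanded when the call began, along the tool's axes at that moment; what a row does not reach only later rows make up. A row lasts 1/8 s, in which the tool goes at most 62.5 mm and 10.7 degrees, less where a joint would pass 70% of its speed; a pose out of reach is approached as far as the arm can. A call with a gripper value outside its range is refused whole. "hand" is the finger opening in m, from 0 to 0.0854, set as the call begins (left out, the last holds). The fingers move at their own pace and stop on an object; "force" is the grip in N (left out, the last holds). Time passes only in rows, so rows that repeat a pose let the fingers close, or fill a call up. It gives the time, the measured TCP pose, the force, the opening and the grip force at its end, in the units of the state.
- state(): the state, without advancing time (a new reading comes with each control period).
- get_image(name): name is "side" or "top" or "wrist"; returns a dict with "img" (420x560x3 uint8, red, green, blue), "z_map" (420x560 float32, m along the optical axis (not along the pixel's ray), 0 where there is no reading), "fx", "fy", "cx", "cy" (pixels), "R" (3x3) and "t" (3): a world point X has camera coordinates R X + t; the wrist camera has in their place "mount" (4x4, takes a point from camera to tool coordinates, whose origin is the TCP and whose axes are the flange's). Camera axes: x right, y down, z forward; pixel columns grow to the right and rows downward; lengths in m; the calibration is good to about 2 mm. The wrist camera is an equidistant fisheye: a pixel r from the principal point sees the ray r / f radians off the axis. A picture is of the moment at which its call begins: read the wrist's pose just before it.
- close_job(): hands the job in; it is judged then, once.
The state is a dict: "time_s": time; "q": joint angles; "qvel": joint speeds; "effort": joint torques, N m; "position": TCP position; "ee_rot": TCP orientation; "contact_force": force on the tool from outside, world axes, zero at the start; "wrist_torque": the same for the moment, N m; "gripper_width": finger opening in m; "finger_force": force on a finger pad.
Only numpy, scipy, OpenCV 4.12 (cv2) and the standard library are available. Lean on these libraries where they do the work, as an engineer would, in place of code of your own. Each camera call takes 0.05 s, during which the arm holds its last target. There are 200 camera calls.

## Task

Take the steel spacer ring that lies alone on the black rubber mat, slide it down over the stepped taper post of the gauge, and press it gently until it stops firmly and the sprung post gives a little. See on which step it stopped, then lift it off and set it down gently, flat, in the bin with that number of studs: one stud for the top (thinnest) step, two for the middle, three for the bottom. Leave the two rings on the card and the other things where they are, and never force the gauge (stay under 25 N).

Things in the scene. Friction and masses are not known exactly. Their poses are not given: they have to be found in the camera images.
- spacer_a: one of three loose steel spacer rings that look alike from outside: outer diameter 54 mm, height 14 mm; bore 26, 32 or 38 mm (one ring of each; which letter has which bore is not told), 0.09 to 0.28 kg, rigid. Origin: centre of its underside, z up along its axis. One ring lies on the rubber mat, the other two on the card.
- spacer_b: one of three loose steel spacer rings that look alike from outside: outer diameter 54 mm, height 14 mm; bore 26, 32 or 38 mm (one ring of each; which letter has which bore is not told), 0.09 to 0.28 kg, rigid. Origin: centre of its underside, z up along its axis. One ring lies on the rubber mat, the other two on the card.
- spacer_c: one of three loose steel spacer rings that look alike from outside: outer diameter 54 mm, height 14 mm; bore 26, 32 or 38 mm (one ring of each; which letter has which bore is not told), 0.09 to 0.28 kg, rigid. Origin: centre of its underside, z up along its axis. One ring lies on the rubber mat, the other two on the card.
- mat: fixed black rubber mat, 120 x 120 x 3 mm, the ring to be sized lies within 25 mm of its middle. Origin: centre of its underside, on the work surface.
- card: fixed cardboard sheet, 200 x 90 x 3 mm (x by y), with the two rings that must stay. Origin: centre of its underside.
- gauge: fixed gauge: square steel base 90 x 90 x 30 mm with an upright, round, stepped taper steel post on its centre. Origin: centre of the base's underside, on the work surface, z up.
- post_foot (a point): on the post's axis at the bottom of its 42 mm collar, 45 mm above the work surface when unpressed; z up, moves with the post. A ring stops on the 45 degree cone below the last land that passes its bore: underside then 39.5 mm (bore 26, step 1, top), 26.5 mm (bore 32, step 2, middle) or 14 mm (bore 38, step 3, bottom) above this point.
- post_tip (a point): tip of the post, 60 mm above post_foot. Diameters by height over post_foot: collar 42 mm from 0 to 12; cone to 36 at 15; bottom land 36 tapering to 35 at 25; cone to 30 at 27.5; middle land 30 tapering to 29 at 38; cone to 24 at 40.5; top land 24 tapering to 23 at 51; lead-in nose to 10 at the tip. Each land has a thin dark line round it.
- post (a joint): how far the spring-carried post is pressed down, in m: 0 unpressed, 0.010 bottomed out (rigid beyond). It begins to sink at about 3 N and takes about 1.2 N more per mm, about 15 N in all; a ring is seated when the post has sunk over 2 mm. It springs back when let go.
- bin_1_floor (a point): fixed open grey bin, inside 124 x 86 mm (x by y), walls 3 mm thick, rim 15 mm above its floor; one of three in a row, in any order, 98 mm apart along y, on a 12 mm board. A ledge on its far (+x) end, 24 mm wide, 14 mm high, carries one white 13 mm stud. The point: centre of its inner floor; x along its long side, z up. For the ring that stops on step 1 (top).
- bin_2_floor (a point): fixed open grey bin, inside 124 x 86 mm (x by y), walls 3 mm thick, rim 15 mm above its floor; one of three in a row, in any order, 98 mm apart along y, on a 12 mm board. A ledge on its far (+x) end, 24 mm wide, 14 mm high, carries two white 13 mm studs. The point: centre of its inner floor; x along its long side, z up. For the ring that stops on step 2 (middle).
- bin_3_floor (a point): fixed open grey bin, inside 124 x 86 mm (x by y), walls 3 mm thick, rim 15 mm above its floor; one of three in a row, in any order, 98 mm apart along y, on a 12 mm board. A ledge on its far (+x) end, 24 mm wide, 14 mm high, carries three white 13 mm studs. The point: centre of its inner floor; x along its long side, z up. For the ring that stops on step 3 (bottom).
- jar: closed glass jar, 64 mm diameter, 100 mm high, standing; bystander. Origin: centre of its underside.
- wrench: steel wrench, 170 mm long, lying on the bench; bystander. Origin under its middle.

How it is judged (in metres and radians):
On the way:
1. the ring is pressed home on the gauge step that fits it (within 4 mm of the stop height, level) and the post has sunk over 2 mm (((horizontal distance between spacer_a and post_foot below 0.004 m and z of spacer_a in the frame of post_foot between 0.0355 and 0.0435 m and angle between spacer_a's own z axis and vertical below 0.12 rad and value of joint post above 0.002 m and contact force between spacer_a and gauge above 2 N) or (horizontal distance between spacer_b and post_foot below 0.004 m and z of spacer_b in the frame of post_foot between 0.0225 and 0.0305 m and angle between spacer_b's own z axis and vertical below 0.12 rad and value of joint post above 0.002 m and contact force between spacer_b and gauge above 2 N) or (horizontal distance between spacer_c and post_foot below 0.004 m and z of spacer_c in the frame of post_foot between 0.01 and 0.018 m and angle between spacer_c's own z axis and vertical below 0.12 rad and value of joint post above 0.002 m and contact force between spacer_c and gauge above 2 N))), for 0.2 s.
At the end, for the whole second after the job is handed in: The ring from the mat lies flat, at rest and released on the floor of the bin whose number of studs is its step; the mat is empty; the other two rings are within 12 mm of where they began (((x of spacer_a in the frame of bin_1_floor between -0.037 and 0.037 m and y of spacer_a in the frame of bin_1_floor between -0.019 and 0.019 m and z of spacer_a in the frame of bin_1_floor between -0.003 and 0.004 m and angle between spacer_a's own z axis and vertical below 0.1 rad and linear speed of spacer_a below 0.02 m/s) or distance of spacer_a from where it was at the start of the episode below 0.012 m) and ((x of spacer_b in the frame of bin_2_floor between -0.037 and 0.037 m and y of spacer_b in the frame of bin_2_floor between -0.019 and 0.019 m and z of spacer_b in the frame of bin_2_floor between -0.003 and 0.004 m and angle between spacer_b's own z axis and vertical below 0.1 rad and linear speed of spacer_b below 0.02 m/s) or distance of spacer_b from where it was at the start of the episode below 0.012 m) and ((x of spacer_c in the frame of bin_3_floor between -0.037 and 0.037 m and y of spacer_c in the frame of bin_3_floor between -0.019 and 0.019 m and z of spacer_c in the frame of bin_3_floor between -0.003 and 0.004 m and angle between spacer_c's own z axis and vertical below 0.1 rad and linear speed of spacer_c below 0.02 m/s) or distance of spacer_c from where it was at the start of the episode below 0.012 m) and horizontal distance between each of spacer_a, spacer_b, spacer_c and mat above 0.1 m); the robot touches nothing.
It fails at once if anything presses the gauge with over 25 N (contact force between anything else and gauge above 25 N).
It fails at once if a ring is dropped (faster than 0.45 m/s out of the fingers, a fall of about 10 mm) ((linear speed of spacer_a above 0.45 m/s and contact force between the fingers and spacer_a below 0.01 N) or (linear speed of spacer_b above 0.45 m/s and contact force between the fingers and spacer_b below 0.01 N) or (linear speed of spacer_c above 0.45 m/s and contact force between the fingers and spacer_c below 0.01 N)).
It fails at once if a ring is rammed into a bin (over 60 N) (contact force between any of spacer_a, spacer_b, spacer_c and bin_1 above 60 N or contact force between any of spacer_a, spacer_b, spacer_c and bin_2 above 60 N or contact force between any of spacer_a, spacer_b, spacer_c and bin_3 above 60 N).
It fails at once if the jar or the wrench is moved over 20 mm (distance of any of jar, wrench from where it was at the start of the episode above 0.02 m).
It also fails if it takes over 45 s, if anything falls off the work surface, if the arm or the gripper's body presses on something with over 40 N, if the wrist force passes 120 N, or if a joint passes its speed limit or range.

## Working session

There is one attempt and no reset: what is moved stays moved. The work goes in short steps, Python scripts to look and compute and a tool call to move; the robot and the scene stay as the last step left them, time stands still between calls to the robot, and variables do not carry over. Pictures are saved under pics/ and viewed, at most 10 in all, crops included, and the job is handed in when it is done.

Besides the shell and the picture viewer there is one more tool, called after ">>>" in YAML: its name, and indented under it one key for each argument. send_rows: Moves the arm, as the interface text tells. Its arguments: {"type":"object","properties":{"motion":{"type":"string"},"hand":{"type":"number"},"force":{"type":"number"}},"required":["motion"]}

```bash
mkdir -p pics; ls; cat > h.py <<'E'
import numpy as np, cv2
from plant import state, get_image, close_job
def world(d):
    z=d["z_map"]; v,u=np.mgrid[0:z.shape[0],0:z.shape[1]]
    c=np.stack([(u-d["cx"])/d["fx"]*z,(v-d["cy"])/d["fy"]*z,z],-1)
    return (c-np.array(d["t"]))@np.array(d["R"])
def save(n,img): cv2.imwrite(f"pics/{n}.png",cv2.cvtColor(img,cv2.COLOR_RGB2BGR))
E
python3 - <<'E'
from h import *
s=state(); print({k:np.round(v,4).tolist() for k,v in s.items()})
ims=[]
for n in("top","side"):
    d=get_image(n); ims.append(d["img"]); np.savez(f"{n}.npz",**d)
    print(n,d["fx"],d["cx"],d["cy"],np.round(d["R"],3).tolist(),np.round(d["t"],3).tolist())
    save(n,d["img"])
E
```

```text
pics
{'time_s': 0.0, 'q': [74.9479, 18.4385, -4.0155, 83.1763, 1.2933, 78.5409, -3.2609], 'qvel': [0.0293, 0.0973, 0.0348, -0.013, 0.0617, 0.0348, -0.0546], 'effort': [-0.0001, -49.3577, -0.3823, -31.4334, 0.0128, 0.0115, -0.0], 'position': [0.1775, -0.6248, 0.2492], 'ee_rot': [[0.9619, 0.2733, -0.0006], [0.2733, -0.9619, 0.0018], [-0.0001, -0.0019, -1.0]], 'contact_force': [-0.319, -0.3412, 0.686], 'wrist_torque': [-0.0256, -0.033, -0.0097], 'finger_force': 0.0, 'gripper_width': 0.0854}
top 471.2453442652041 285.8297299261558 204.00970098929724 [[-0.023, -0.999, -0.025], [-0.997, 0.025, -0.072], [0.072, 0.023, -0.997]] [0.038, 0.629, 1.048]
side 465.58475657187944 283.58571872585213 209.51009956993278 [[-0.975, -0.223, -0.015], [-0.149, 0.7, -0.699], [0.166, -0.679, -0.715]] [0.613, 0.123, 1.11]
```

View pics/top.png

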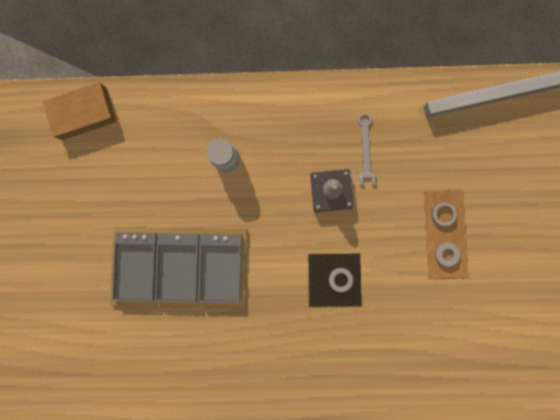

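View pics/side.png

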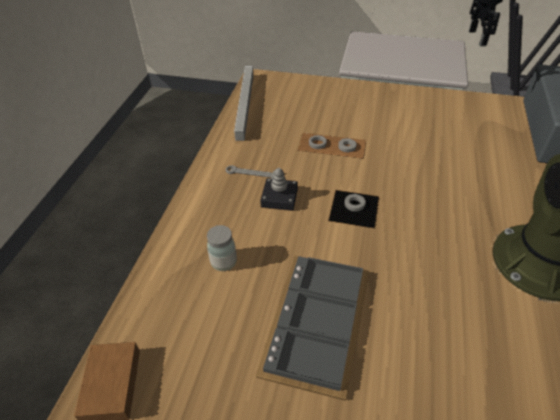

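The top view shows the mat ring at about (341,280), the gauge at (332,190), card rings at (445,215) and (448,256). The bins run 3/1/2 studs at columns 135/178/220. The side view agrees, and the way between mat, gauge and bins is clear except for the jar at top (223,155).

```bash
python3 - <<'E'
from h import *
for n in("top","side"):
    d=dict(np.load(n+".npz")); W=world(d); d["W"]=W
    z=W[...,2]; x=W[...,0]; y=W[...,1]; g=d["img"].max(-1)
    R,t=d["R"],d["t"]
    def ray(u,v,h):
        c=R.T@np.array([(u-d["cx"])/d["fx"],(v-d["cy"])/d["fy"],1]); o=-R.T@t
        return o+c*(h-o[2])/c[2]
    bx={"top":dict(ring=(310,255,360,305),gauge=(305,160,360,215),bins=(108,225,250,310)),
        "side":dict(ring=(333,192,377,222),gauge=(258,162,302,212),bins=(255,250,368,390))}[n]
    def cut(k):
        a,b,c,e=bx[k]; m=np.zeros(z.shape,bool); m[b:e,a:c]=1; return m
    sat=d["img"].max(-1).astype(int)-d["img"].min(-1)
    m=cut("ring")&(g>75)&(sat<50)
    P=W[m]; 
    cs,_=cv2.findContours(m.astype(np.uint8),cv2.RETR_EXTERNAL,cv2.CHAIN_APPROX_NONE); c=max(cs,key=cv2.contourArea)
    e=cv2.fitEllipse(c); print(n,"ring",m.sum(),e,"z med",np.median(P[:,2]),"ray17",ray(*e[0],.017).round(4),"hull mid",((P.min(0)+P.max(0))/2).round(4),np.ptp(P,axis=0).round(3))
    mh=cut("ring")&(z>0.012)&(z<.03);Q=np.c_[x[mh],y[mh]].astype(np.float32);print(" ring by depth",cv2.minEnclosingCircle(Q))
    # gauge
    mg=cut("gauge")&(z>.022)&(z<.036); Q=np.c_[x[mg],y[mg]].astype(np.float32); print(" base",cv2.minAreaRect(Q),np.median(z[mg]))
    for lo,hi in((.05,.058),(.058,.07),(.07,.083),(.083,.095),(.095,.12)):
        k=cut("gauge")&(z>lo)&(z<hi); Q=np.c_[x[k],y[k]].astype(np.float32)
        if k.sum()>2: print("  post",lo,k.sum(),cv2.minEnclosingCircle(Q))
    mt=cut("gauge")&(z>.1)
    print("  tip max z",z[cut("gauge")].max())
    # bins
    mb=cut("bins")&(z>.008)&(z<.05)
    for lo in np.arange(.008,.05,.003): print("   binz",round(lo,3),(cut("bins")&(z>lo)&(z<=lo+.003)).sum(),end=";")
    Q=np.c_[x[mb],y[mb]].astype(np.float32); print("\n bins",cv2.minAreaRect(Q))
E
```

```text
top ring 404 ((340.5268859863281, 279.5478515625), (24.23799705505371, 25.155628204345703), 145.25819396972656) z med 0.015026874797828896 ray17 [ 0.4564 -0.0963  0.017 ] hull mid [ 0.4895 -0.072   0.5442] [0.126 0.139 1.093]
 ring by depth ((0.4548470675945282, -0.09587529301643372), 0.02679876796901226)
 base ((0.6577044129371643, -0.08036182820796967), (0.08998367190361023, 0.0906330943107605), 3.2147536277770996) 0.028973141619226764
  post 0.05 48 ((0.6574106216430664, -0.08078719675540924), 0.020914098247885704)
  post 0.058 63 ((0.6576946973800659, -0.08055367320775986), 0.020774954929947853)
  post 0.07 55 ((0.6575564742088318, -0.08072403818368912), 0.017024127766489983)
  post 0.083 32 ((0.656589150428772, -0.08107088506221771), 0.014153598807752132)
  post 0.095 89 ((0.658176600933075, -0.08016116172075272), 0.011604774743318558)
  tip max z 1.0907582862031617
   binz 0.008 1072;   binz 0.011 3267;   binz 0.014 3081;   binz 0.017 605;   binz 0.02 299;   binz 0.023 733;   binz 0.026 821;   binz 0.029 506;   binz 0.032 86;   binz 0.035 1;   binz 0.038 0;   binz 0.041 0;   bi
[... 686 characters left out ...]
0.6587467789649963, -0.07525207847356796), 0.02100866287946701)
  post 0.07 56 ((0.6577819585800171, -0.07466883212327957), 0.016623377799987793)
  post 0.083 42 ((0.6576520800590515, -0.07556284964084625), 0.013394538313150406)
  post 0.095 48 ((0.6585538983345032, -0.07577648758888245), 0.010678422637283802)
  tip max z 0.8890682789072262
   binz 0.008 352;   binz 0.011 2101;   binz 0.014 4154;   binz 0.017 1183;   binz 0.02 305;   binz 0.023 693;   binz 0.026 1067;   binz 0.029 789;   binz 0.032 154;   binz 0.035 3;   binz 0.038 0;   binz 0.041 0;   binz 0.044 0;   binz 0.047 0;
 bins ((0.4929672181606293, 0.27536481618881226), (0.3106590211391449, 0.18026432394981384), 87.71114349365234)
```

>>> send_rows:
  motion: "0.041 -0.043 0 0 0 -0.13; 0.083 -0.087 0 0 0 -0.26; 0.124 -0.13 0 0 0 -0.39; 0.166 -0.173 0 0 0 -0.52; 0.207 -0.217 0 0 0 -0.65"
  hand: 0.0854
  force: 40

```text
time_s: 0.72
position: [0.3181, -0.3579, 0.25]
ee_rot: [[0.597, 0.802, -0.0], [0.802, -0.597, -0.0], [-0.0, -0.0, -1.0]]
contact_force: [1.3, -0.2, 1.3]
gripper_width: 0.0855
finger_force: 0.0
```

```bash
cat >> h.py <<'E'
from scipy.spatial.transform import Rotation as Ro
def go(target, yaw=0):
    "tool shift and turn to a world TCP target, tool y along world x (+yaw about z)"
    s=state(); R=np.array(s["ee_rot"]); p=np.array(s["position"])
    T=Ro.from_euler('z',yaw,degrees=True).as_matrix()@np.array([[0,1,0],[1,0,0],[0,0,-1.]])
    print("t",round(s["time_s"],2),"p",p.round(4),"q",np.round(s["q"],0),"w",round(s["gripper_width"],4),"F",np.round(s["contact_force"],1))
    d=R.T@(np.array(target)-p); print("shift",d.round(4),"|d|",np.linalg.norm(d).round(3),"turn",Ro.from_matrix(R.T@T).as_rotvec().round(4))
E
python3 -c "
from h import *
go([.456,-.0945,.2])"
```

```text
t 0.72 p [ 0.3181 -0.3579  0.25  ] q [ 64.  -2. -18. 106.  -1.  76.   9.] w 0.0855 F [ 1.3 -0.2  1.3]
shift [ 0.2937 -0.0466  0.05  ] |d| 0.302 turn [-1.000e-04  1.000e-04 -6.397e-01]
```

>>> send_rows:
  motion: "0.059 -0.009 0.01 0 0 -0.128; 0.117 -0.019 0.02 0 0 -0.256; 0.176 -0.028 0.03 0 0 -0.384; 0.235 -0.037 0.04 0 0 -0.512; 0.294 -0.047 0.05 0 0 -0.64"
  hand: 0.068

```text
time_s: 1.35
position: [0.4567, -0.095, 0.1999]
ee_rot: [[0.0, 1.0, 0.0], [1.0, -0.0, -0.001], [-0.001, 0.0, -1.0]]
contact_force: [0.8, -1.2, 0.1]
gripper_width: 0.0679
finger_force: 0.0
```

```bash
python3 - <<'E'
from h import *
go([.456,-.0945,.1])
d=get_image("wrist"); save("w1",d["img"]); print({k:(np.round(v,4).tolist()) for k,v in d.items() if k not in("img","z_map")})
np.savez("w1.npz",**d)
E
```

```text
t 1.35 p [ 0.4567 -0.095   0.1999] q [ 46.  -1. -37. 111.  -1.  70.   9.] w 0.0679 F [ 0.8 -1.2  0.1]
shift [ 0.0006 -0.0008  0.0999] |d| 0.1 turn [ 0.0002  0.0007 -0.0002]
{'fx': 325.1923, 'fy': 325.1923, 'cx': 280.8293, 'cy': 210.5966, 'mount': [[-0.0, -0.9526, -0.3042, 0.0777], [1.0, 0.0001, -0.0005, 0.0006], [0.0006, -0.3042, 0.9526, -0.1233], [0.0, 0.0, 0.0, 1.0]]}
```

View pics/w1.png

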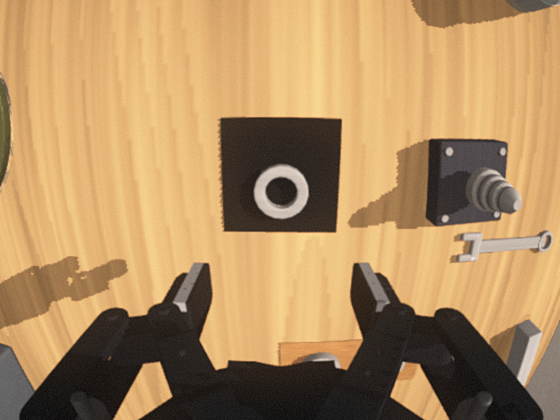

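The wrist view shows the ring at (281,192) on the mat with both fingers symmetric about column 281; the gauge post tip is at about (511,202).

```bash
cat >> h.py <<'E'
def wray(d,p,R,uv,h):
    "fisheye pixels -> world points on plane z=h"
    uv=np.atleast_2d(uv).astype(float); a=(uv-[d["cx"],d["cy"]])/d["fx"]; th=np.linalg.norm(a,axis=1)
    c=np.c_[a/np.maximum(th,1e-9)[:,None]*np.sin(th)[:,None],np.cos(th)]
    M=np.array(d["mount"]); R=np.array(R); o=np.array(p)+R@M[:3,3]; w=c@M[:3,:3].T@R.T
    return o+w*((h-o[2])/w[:,2])[:,None]
def blob(d,box,lo=90):
    g=d["img"].min(-1); m=np.zeros(g.shape,np.uint8); a,b,c,e=box; m[b:e,a:c]=g[b:e,a:c]>lo
    cs,_=cv2.findContours(m,cv2.RETR_CCOMP,cv2.CHAIN_APPROX_NONE)
    return sorted(cs,key=cv2.contourArea)[::-1]
E
python3 - <<'E'
from h import *
d=dict(np.load("w1.npz")); s=state(); p,R=s["position"],s["ee_rot"]
for c in blob(d,(230,130,330,225))[:2]:
    P=wray(d,p,R,c[:,0],.017)[:,:2].astype(np.float32); print(cv2.fitEllipse(P))
print("gauge base corners",wray(d,p,R,[[432,138],[508,142],[505,219],[427,224]],.03).round(4))
print("tip",wray(d,p,R,[[513,206]],.105).round(4))
# bins from top view: floors by dark contour
for n in("top","side"):
    t=dict(np.load(n+".npz")); W=world(t); z=W[...,2]
    m=((z>.0262)&(z<.034)&(W[...,1]>.1)&(W[...,1]<.45)&(W[...,0]>.38)&(W[...,0]<.6))
    Q=W[m][:,:2].astype(np.float32); r=cv2.minAreaRect(Q); print(n,m.sum(),r)
    fl=W[(z>.010)&(z<.02)&(abs(W[...,0]-.47)<.03)&(W[...,1]>.15)&(W[...,1]<.4)]; print("floor z",np.median(fl[:,2]))
E
```

```text
((0.4602780342102051, -0.0856555700302124), (0.05246976017951965, 0.05373608320951462), 159.68983459472656)
((0.4605658948421478, -0.08520781993865967), (0.02919265627861023, 0.03211328014731407), 59.00004577636719)
gauge base corners [[ 0.6049 -0.0251  0.03  ]
 [ 0.7025 -0.0201  0.03  ]
 [ 0.7162 -0.107   0.03  ]
 [ 0.6108 -0.1129  0.03  ]]
tip [[ 0.6568 -0.0702  0.105 ]]
top 1350 ((0.4920124113559723, 0.273934543132782), (0.2890821695327759, 0.1534166783094406), 87.91954803466797)
floor z 0.014309329191603227
side 1915 ((0.4935179352760315, 0.2740499973297119), (0.2909739911556244, 0.1534327268600464), 87.80077362060547)
floor z 0.015538777591425065
```

```bash
python3 - <<'E'
from h import *
d=dict(np.load("w1.npz")); s=state(); p,R=np.array(s["position"]),np.array(s["ee_rot"])
M=d["mount"]; z=d["z_map"]; v,u=np.mgrid[0:420,0:560]
a=np.stack([(u-d["cx"])/d["fx"],(v-d["cy"])/d["fy"]],-1); th=np.linalg.norm(a,axis=-1)
k=np.tan(th)/np.maximum(th,1e-9)
C=np.concatenate([a*k[...,None],np.ones_like(z)[...,None]],-1)*z[...,None]
T=C@M[:3,:3].T+M[:3,3]; W=T@R.T+p
def plane(m):
    Q=W[m]; A=np.c_[Q[:,:2]-Q[:,:2].mean(0),np.ones(len(Q))]; return np.linalg.lstsq(A,Q[:,2],rcond=None)[0].round(4),Q.mean(0).round(3)
t=np.zeros(z.shape,bool); t[20:300,60:400]=1
t&=(d["img"][...,0].astype(int)-d["img"][...,2]>60)&(z>0)
print("table",plane(t))
r=np.zeros(z.shape,np.uint8); cv2.drawContours(r,blob(d,(230,130,330,225)),0,1,-1)
m=(r>0)&(d["img"].min(-1)>90); print("ring",plane(m), cv2.minEnclosingCircle(W[m][:,:2].astype(np.float32)))
mt=(d["img"].max(-1)<45)&(u>210)&(u<350)&(v>110)&(v<240); Q=W[mt]; print("mat",cv2.minAreaRect(Q[:,:2].astype(np.float32)),np.median(Q[:,2]))
f=T[250:330,150:420].reshape(-1,3); f=f[(f[:,2]<.06)&(f[:,2]>-.02)]
for sgn in(-1,1):
    q=f[f[:,1]*sgn>0]; print("finger tool min/max",q.min(0).round(4),q.max(0).round(4),np.median(q,0).round(4))
g=W[130:230,420:530].reshape(-1,3)
for lo,hi in((.026,.036),(.06,.075),(.08,.095),(.098,.12)):
    q=g[(g[:,2]>lo)&(g[:,2]<hi)][:,:2].astype(np.float32); print(lo,len(q),len(q)>3 and cv2.minAreaRect(q))
# top-camera mat
for n in("top","side"):
    t=dict(np.load(n+".npz")); Wt=world(t); b={"top":(300,245,370,315),"side":(320,180,390,235)}[n]
    mm=np.zeros(z.shape,bool); mm[b[1]:b[3],b[0]:b[2]]=1; mm&=(t["img"].max(-1)<45)&(Wt[...,2]<.03)&(Wt[...,2]>-.02); print(n,"mat",cv2.minAreaRect(Wt[mm][:,:2].astype(np.float32)))
E
```

```text
table (array([ 0.0024,  0.0061, -0.0007]), array([ 0.389, -0.052, -0.001]))
ring (array([-0.0364,  0.3918,  0.0159]), array([ 0.46 , -0.086,  0.016])) ((0.46015965938568115, -0.06326641142368317), 0.05473519116640091)
mat ((0.46317195892333984, -0.0631585493683815), (0.1101703867316246, 0.10771378129720688), 22.497722625732422) 0.0018812307599903044
finger tool min/max [-0.0119 -0.0473 -0.02  ] [ 0.0117 -0.0329  0.0127] [ 0.0066 -0.0338 -0.0071]
finger tool min/max [-0.0118  0.034  -0.02  ] [0.0116 0.0485 0.0133] [ 0.0067  0.0349 -0.0069]
0.026 4126 ((0.6624295115470886, -0.06820401549339294), (0.09079418331384659, 0.08966416865587234), 5.008971691131592)
0.06 445 ((0.6564328074455261, -0.06658206135034561), (0.03568840026855469, 0.023959238082170486), 72.42636108398438)
0.08 396 ((0.6579102277755737, -0.0668826550245285), (0.028612369671463966, 0.019580628722906113), 68.55499267578125)
0.098 249 ((0.6595299243927002, -0.06824465841054916), (0.018671302124857903, 0.01653474196791649), 81.86918640136719)
top mat ((0.0, 0.0), (0.0, 0.0), 0.0)
side mat ((0.45514029264450073, -0.08095714449882507), (0.11862398684024811, 0.11581115424633026), 89.96692657470703)
```

>>> send_rows:
  motion: "0 0 0.03 0 0 0; 0.002 0.001 0.06 0 0 0; 0.004 0.002 0.09 0 0 0; 0.005 0.002 0.11 0 0 0; 0.005 0.002 0.11 0 0 0"

```text
time_s: 2.02
position: [0.4567, -0.0913, 0.0888]
ee_rot: [[0.004, 1.0, -0.004], [1.0, -0.004, 0.001], [0.001, -0.004, -1.0]]
contact_force: [0.0, -0.0, 0.1]
gripper_width: 0.0681
finger_force: 0.0
```

```bash
python3 - <<'E'
from h import *
for i in range(2):
    s=state(); p,R=np.array(s["position"]),np.array(s["ee_rot"]); d=get_image("wrist")
    print(p.round(4),np.round(s["qvel"],1))
    for c in blob(d,(180,60,380,330))[:3]:
        P=wray(d,p,R,c[:,0],.017)[:,:2].astype(np.float32); e=cv2.fitEllipse(P); print(e[0],e[1], cv2.boundingRect(c))
save("w2",d["img"]); np.savez("w2.npz",**d)
t=get_image("top"); save("t2",t["img"][200:400,200:480])
W=world(t); z=W[...,2]; b=W[180:360,240:440].reshape(-1,3); 
b=b[(b[:,2]>.1)&(b[:,2]<.2)]; print("gripper from top",b.min(0).round(3),b.max(0).round(3))
E
```

```text
[ 0.4567 -0.0913  0.0888] [ 0.1 -1.7 -0.2 -2.2 -0.5  0.7  0.5]
(0.4561585485935211, -0.11413388699293137) (0.13762634992599487, 0.3015141785144806) (180, 60, 200, 252)
(0.4562745988368988, -0.15279753506183624) (0.038508471101522446, 0.15417522192001343) (203, 289, 157, 41)
(0.4573671817779541, -0.09557868540287018) (0.05253790691494942, 0.05567953363060951) (241, 198, 82, 80)
[ 0.4578 -0.0916  0.09  ] [ 0.2 -1.2 -0.1 -1.5 -0.1 -0.1 -0. ]
(0.45736023783683777, -0.11475223302841187) (0.13822002708911896, 0.3027273714542389) (180, 60, 200, 252)
(0.4573236405849457, -0.15351460874080658) (0.04000303894281387, 0.15378053486347198) (203, 288, 157, 42)
(0.4573878347873688, -0.09557516127824783) (0.0525318942964077, 0.05571551248431206) (239, 197, 82, 80)
gripper from top [ 0.486 -0.108  0.1  ] [ 0.666 -0.073  0.198]
```

View pics/w2.png

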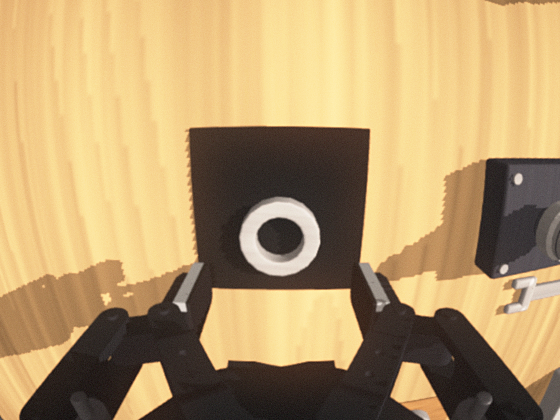

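The ring now sits at (281,238) midway between the fingers, and measures (0.457,-0.0955), in agreement with the fixed cameras; the first wrist reading was taken before the arm had settled.

>>> send_rows:
  motion: "-0.004 0 0.03 0 0 0; -0.004 0 0.05 0 0 0; -0.004 0 0.06 0 0 0; -0.004 0 0.068 0 0 0; -0.004 0 0.068 0 0 0"

```text
time_s: 2.8
position: [0.4585, -0.0957, 0.0224]
ee_rot: [[0.004, 1.0, 0.0], [1.0, -0.004, -0.0], [-0.0, 0.0, -1.0]]
contact_force: [0.3, 0.5, 0.1]
gripper_width: 0.068
finger_force: 0.0
```

```bash
python3 -c "
from h import *
get_image('top')
go([.4572,-.0954,.022])"
```

```text
t 2.85 p [ 0.4588 -0.0957  0.0227] q [ 42.  14. -36. 120.  11.  49.  -1.] w 0.0682 F [ 0.4 -0.5 -0.7]
shift [ 0.0003 -0.0016  0.0007] |d| 0.002 turn [ 0.0007  0.0003 -0.0039]
```

>>> send_rows:
  motion: "0 -0.0015 0 0 0 0; 0 -0.0015 0 0 0 0; 0 -0.0015 0 0 0 0; 0 -0.0015 0 0 0 0; 0 -0.0015 0 0 0 0"
  hand: 0.045
  force: 60

```text
time_s: 3.48
position: [0.4577, -0.0958, 0.0236]
ee_rot: [[0.004, 1.0, 0.001], [1.0, -0.004, -0.001], [-0.001, 0.001, -1.0]]
contact_force: [-2.2, 0.7, 6.3]
gripper_width: 0.0509
finger_force: 61.6
```

>>> send_rows:
  motion: "0 -0.0015 0 0 0 0; 0 -0.0015 -0.005 0 0 0; 0 -0.0015 -0.02 0 0 0; 0 -0.0015 -0.045 0 0 0; 0 -0.0015 -0.08 0 0 0"

```text
time_s: 4.1
position: [0.4543, -0.0953, 0.103]
ee_rot: [[0.004, 1.0, -0.002], [1.0, -0.004, 0.001], [0.001, -0.002, -1.0]]
contact_force: [-0.1, -0.7, -0.6]
gripper_width: 0.0507
finger_force: 62.6
```

```bash
python3 -c "
from h import *
get_image('top');get_image('top')
go([.658,-.08,.20])"
```

```text
t 4.2 p [ 0.4579 -0.0962  0.1063] q [ 45.   6. -38. 117.   4.  58.   5.] w 0.0507 F [ 0.2  0.2 -0.7]
shift [ 0.0167  0.2006 -0.0925] |d| 0.222 turn [ 0.0064  0.0029 -0.004 ]
```

>>> send_rows:
  motion: "0.003 0.025 -0.04 0 0 0; 0.008 0.08 -0.08 0 0 0; 0.012 0.135 -0.09 0 0 0; 0.017 0.185 -0.09 0 0 0; 0.017 0.2 -0.09 0 0 0"

```text
time_s: 4.82
position: [0.6572, -0.0784, 0.1908]
ee_rot: [[0.003, 1.0, -0.001], [1.0, -0.003, 0.002], [0.002, -0.001, -1.0]]
contact_force: [-0.6, 0.1, -0.9]
gripper_width: 0.051
finger_force: 63.1
```

```bash
python3 - <<'E'
from h import *
for i in range(5): get_image('top')
go([.658,-.08,.16])
d=get_image("wrist"); save("w3",d["img"]); np.savez("w3.npz",**d)
E
```

```text
t 5.08 p [ 0.6543 -0.0795  0.1917] q [ 33.  26. -38.  85.  16.  75.  -7.] w 0.0511 F [-0.7 -0.  -1. ]
shift [-0.0005  0.0037  0.0317] |d| 0.032 turn [-0.0018  0.0002 -0.004 ]
```

View pics/w3.png

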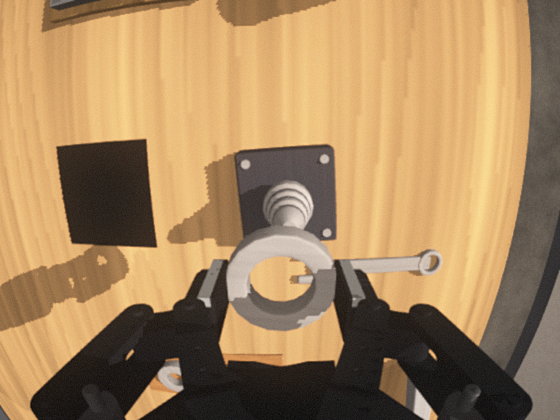

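The ring is held level at (281,278), with pads on both sides. The gauge base shows with corners about (237,152), (333,146), (336,240), and the post at (289,205).

```bash
cat >> h.py <<'E'
def wpts(d):
    M=d["mount"]; z=d["z_map"]; v,u=np.mgrid[0:420,0:560]
    a=np.stack([(u-d["cx"])/d["fx"],(v-d["cy"])/d["fy"]],-1); th=np.linalg.norm(a,axis=-1)
    k=np.tan(th)/np.maximum(th,1e-9)
    C=np.concatenate([a*k[...,None],np.ones_like(z)[...,None]],-1)*z[...,None]
    return C@M[:3,:3].T+M[:3,3]
E
python3 - <<'E'
from h import *
from scipy.optimize import least_squares
d=dict(np.load("w3.npz")); s=state(); p,R=np.array(s["position"]),np.array(s["ee_rot"]); print(p.round(4))
T=wpts(d); W=T@R.T+p
sub=T[225:335,222:340].reshape(-1,3); sub=sub[(abs(sub[:,1])<.0255)&(sub[:,2]<.04)&(sub[:,2]>-.01)]
h,e=np.histogram(sub[:,2],np.arange(-.01,.04,.001)); print(dict(zip(e.round(3),h)))
ft=sub[sub[:,2]<np.percentile(sub[:,2],60)]
print("ring tool bbox",sub.min(0).round(4),sub.max(0).round(4))
top=np.median(sub[:,2])
m=np.zeros((420,560),np.uint8); tt=(abs(T[...,2]-e[h.argmax()]-.0005)<.002); tt[:225]=0; m[tt&(abs(T[...,1])<.027)]=1
cs,_=cv2.findContours(m,cv2.RETR_EXTERNAL,cv2.CHAIN_APPROX_NONE); c=max(cs,key=cv2.contourArea); Q=T[c[:,0,1],c[:,0,0]][:,:2]
A=np.c_[2*Q,np.ones(len(Q))]; x=np.linalg.lstsq(A,(Q**2).sum(1),rcond=None)[0]; print("ring circ tool xy",x[:2].round(4),"r",np.sqrt(x[2]+x[:2]@x[:2]).round(4))
g=W[140:245,230:345].reshape(-1,3); b=g[(g[:,2]>.025)&(g[:,2]<.034)]; print("base",cv2.minAreaRect(b[:,:2].astype(np.float32)),np.median(b[:,2]))
def circ(q,r):
    f=lambda c: np.hypot(*(q[:,:2]-c).T)-np.interp(q[:,2]-.045,[0,12e-3,15e-3,25e-3,27.5e-3,38e-3,40.5e-3,51e-3,60e-3],np.array([42,42,36,35,30,29,24,23,10])/2e3)
    o=least_squares(f,q[:,:2].mean(0),loss="soft_l1",f_scale=.001); return o.x.round(4),np.sqrt(np.mean(o.fun**2)).round(4),len(q)
q=g[(g[:,2]>.048)&(g[:,2]<.11)]; q=q[(np.hypot(q[:,0]-.658,q[:,1]+.08)<.03)]
print("post axis fit",circ(q,0), "max z",q[:,2].max())
# same fit, fixed cams
for n,bx in(("top",(305,160,360,215)),("side",(258,162,302,212))):
    t=dict(np.load(n+".npz")); Wt=world(t)[bx[1]:bx[3],bx[0]:bx[2]].reshape(-1,3); q=Wt[(Wt[:,2]>.048)&(Wt[:,2]<.11)]; q=q[(np.hypot(q[:,0]-.658,q[:,1]+.08)<.03)]; print(n,circ(q,0))
E
```

```text
[ 0.6544 -0.0797  0.1921]
{np.float64(-0.01): np.int64(5), np.float64(-0.009): np.int64(8), np.float64(-0.008): np.int64(16), np.float64(-0.007): np.int64(12), np.float64(-0.006): np.int64(11), np.float64(-0.005): np.int64(13), np.float64(-0.004): np.int64(17), np.float64(-0.003): np.int64(21), np.float64(-0.002): np.int64(17), np.float64(-0.001): np.int64(18), np.float64(-0.0): np.int64(20), np.float64(0.001): np.int64(20), np.float64(0.002): np.int64(26), np.float64(0.003): np.int64(15), np.float64(0.004): np.int64(17), np.float64(0.005): np.int64(67), np.float64(0.006): np.int64(1417), np.float64(0.007): np.int64(3093), np.float64(0.008): np.int64(873), np.float64(0.009): np.int64(246), np.float64(0.01): np.int64(178), np.float64(0.011): np.int64(177), np.float64(0.012): np.int64(145), np.float64(0.013): np.int64(161), np.float64(0.014): np.int64(167), np.float64(0.015): np.int64(140), np.float64(0.016): np.int64(134), np.float64(0.017): np.int64(140), np.float64(0.018): np.int64(137), np.float64(0.019): np.int64(72), np.float64(0.02): np.int64(27), np.float64(0.021): np.int64(2),
[... 294 characters left out ...]
at64(0.031): np.int64(0), np.float64(0.032): np.int64(0), np.float64(0.033): np.int64(0), np.float64(0.034): np.int64(0), np.float64(0.035): np.int64(0), np.float64(0.036): np.int64(0), np.float64(0.037): np.int64(0), np.float64(0.038): np.int64(0)}
ring tool bbox [-0.028  -0.0255 -0.0095] [0.0257 0.0255 0.0214]
ring circ tool xy [-0.001   0.0004] r 0.0264
base ((0.6605353951454163, -0.0815998911857605), (0.09021639078855515, 0.09000755846500397), 4.194321632385254) 0.029835354779355477
post axis fit (array([ 0.66  , -0.0821]), np.float64(0.0006), 1870) max z 0.10587094552854442
top (array([ 0.6581, -0.0809]), np.float64(0.0013), 287)
side (array([ 0.6593, -0.0803]), np.float64(0.0022), 266)
```

>>> send_rows:
  motion: "-0.001 0.003 0.02 0 0 0; -0.0015 0.0047 0.04 0 0 0; -0.0015 0.0047 0.057 0 0 0; -0.0015 0.0047 0.057 0 0 0; -0.0015 0.0047 0.057 0 0 0"

```text
time_s: 5.75
position: [0.6604, -0.0808, 0.1355]
ee_rot: [[0.004, 1.0, 0.0], [1.0, -0.004, 0.0], [0.0, 0.0, -1.0]]
contact_force: [-0.9, 0.2, 0.1]
gripper_width: 0.0503
finger_force: 63.1
```

```bash
python3 - <<'E'
from h import *
from scipy.optimize import least_squares
for i in range(4): get_image('top')
go([.659,-.081,.110]); s=state(); p,R=np.array(s["position"]),np.array(s["ee_rot"])
d=get_image("wrist"); save("w4",d["img"]); np.savez("w4.npz",**d)
T=wpts(d); W=T@R.T+p; g=W.reshape(-1,3); g=g[np.hypot(g[:,0]-.66,g[:,1]+.08)<.08]
b=g[(g[:,2]>.025)&(g[:,2]<.034)]; print("base",cv2.minAreaRect(b[:,:2].astype(np.float32)))
q=g[(g[:,2]>.04)&(g[:,2]<.108)&(np.hypot(g[:,0]-.66,g[:,1]+.081)<.024)]
f=lambda c: np.hypot(*(q[:,:2]-c).T)-np.interp(q[:,2]-.045,[0,12e-3,15e-3,25e-3,27.5e-3,38e-3,40.5e-3,51e-3,60e-3],np.array([42,42,36,35,30,29,24,23,10])/2e3)
o=least_squares(f,[.66,-.081],loss="soft_l1",f_scale=.001); print("post",o.x.round(4),len(q),np.median(abs(o.fun)))
E
```

```text
t 5.95 p [ 0.6606 -0.0809  0.1362] q [ 32.  29. -37.  88.  18.  70.  -8.] w 0.0509 F [-0.3 -0.5 -1. ]
shift [-0.0001 -0.0017  0.0262] |d| 0.026 turn [ 0.0014  0.0003 -0.0039]
base ((0.6601955890655518, -0.08111405372619629), (0.09065253287553787, 0.08929815143346786), 3.928025960922241)
post [ 0.66  -0.082] 2013 0.0003687197923835858
```

View pics/w4.png

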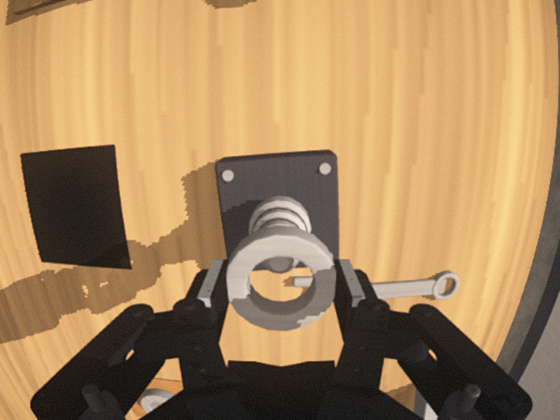

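The post stands right behind and below the ring; its tip shows at about (281,262), so both are centred on the same column to within 1 mm.

>>> send_rows:
  motion: "0 -0.0008 0.008 0 0 0; 0 -0.0008 0.014 0 0 0; 0 -0.0008 0.02 0 0 0; 0 -0.0008 0.024 0 0 0; 0 -0.0008 0.028 0 0 0"

```text
time_s: 6.62
position: [0.6593, -0.0809, 0.1069]
ee_rot: [[0.004, 1.0, -0.0], [1.0, -0.004, 0.0], [0.0, -0.0, -1.0]]
contact_force: [-0.1, -0.1, -1.4]
gripper_width: 0.0508
finger_force: 63.1
```

>>> send_rows:
  motion: "0 0 0.0015 0 0 0; 0 0 0.003 0 0 0; 0 0 0.0045 0 0 0; 0 0 0.005 0 0 0; 0 0 0.005 0 0 0"

```text
time_s: 7.25
position: [0.6593, -0.081, 0.1023]
ee_rot: [[0.004, 1.0, 0.0], [1.0, -0.004, -0.0], [-0.0, 0.0, -1.0]]
contact_force: [0.4, -0.4, -1.0]
gripper_width: 0.0505
finger_force: 63.1
```

>>> send_rows:
  motion: "0 0 0.002 0 0 0; 0 0 0.004 0 0 0; 0 0 0.006 0 0 0; 0 0 0.008 0 0 0; 0 0 0.008 0 0 0"

```text
time_s: 7.88
position: [0.6592, -0.0809, 0.094]
ee_rot: [[0.004, 1.0, -0.0], [1.0, -0.004, 0.0], [0.0, -0.0, -1.0]]
contact_force: [0.0, 0.1, -0.4]
gripper_width: 0.0507
finger_force: 63.1
```

>>> send_rows:
  motion: "0 0 0.001 0 0 0; 0 0 0.002 0 0 0; 0 0 0.003 0 0 0; 0 0 0.004 0 0 0; 0 0 0.004 0 0 0"

```text
time_s: 8.5
position: [0.6597, -0.0807, 0.0908]
ee_rot: [[0.004, 1.0, 0.001], [1.0, -0.004, 0.0], [0.0, 0.001, -1.0]]
contact_force: [-0.1, 1.1, 3.3]
gripper_width: 0.0505
finger_force: 63.6
```

>>> send_rows:
  motion: "0 0 0.001 0 0 0; 0 0 0.002 0 0 0; 0 0 0.003 0 0 0; 0 0 0.004 0 0 0; 0 0 0.004 0 0 0"

```text
time_s: 9.12
position: [0.6598, -0.0808, 0.0872]
ee_rot: [[0.004, 1.0, 0.001], [1.0, -0.004, -0.0], [-0.0, 0.001, -1.0]]
contact_force: [-1.2, 1.1, 6.9]
gripper_width: 0.0508
finger_force: 64.0
```

```bash
python3 - <<'E'
from h import *
go([.659,-.081,.087]); s=state(); p,R=np.array(s["position"]),np.array(s["ee_rot"])
d=get_image("wrist"); save("w5",d["img"][130:400,150:430])
T=wpts(d); t=T.reshape(-1,3); t=t[(abs(t[:,0])<.03)&(abs(t[:,1])<.024)&(abs(t[:,2]-.0075)<.004)]
A=np.c_[t[:,:2],np.ones(len(t))]; print("ring top plane (tool)",np.linalg.lstsq(A,t[:,2],rcond=None)[0].round(4),len(t),np.median(t,0).round(4))
q=T.reshape(-1,3); q=q[(np.hypot(q[:,0],q[:,1])<.012)&(q[:,2]<.0)]; print("tip tool z",np.sort(q[:,2])[:20:4].round(4),"-> world",(p[2]-np.sort(q[:,2])[5]).round(4))
E
```

```text
t 9.12 p [ 0.6598 -0.0808  0.0872] q [ 32.  31. -36.  90.  20.  65.  -9.] w 0.0508 F [-1.2  1.1  6.9]
shift [-0.0002 -0.0008  0.0002] |d| 0.001 turn [ 0.0012  0.0001 -0.0039]
ring top plane (tool) [-0.0054  0.0024  0.0075] 6057 [0.0083 0.0001 0.0073]
tip tool z [-0.0761 -0.0759 -0.0757 -0.0755 -0.0755] -> world 0.163
```

View pics/w5.png

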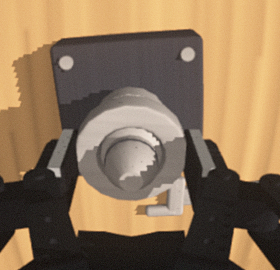

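The ring sits level on the post, which pokes up through the bore at crop (130,160), with the middle land just under it: step 2, post sunk about 4 to 5 mm at 8 N.

>>> send_rows:
  motion: "0 0 0 0 0 0; 0 0 0 0 0 0; 0 0 -0.008 0 0 0; 0 0 -0.025 0 0 0; 0 0 -0.045 0 0 0"

```text
time_s: 9.8
position: [0.6584, -0.0815, 0.1316]
ee_rot: [[0.004, 1.0, -0.002], [1.0, -0.004, -0.0], [-0.0, -0.002, -1.0]]
contact_force: [0.7, 0.1, -0.6]
gripper_width: 0.0508
finger_force: 63.3
```

>>> send_rows:
  motion: "0 0 -0.02 0 0 0; 0 0 -0.028 0 0 0; 0.05 -0.035 -0.028 0 0 0; 0.1 -0.07 -0.028 0 0 0; 0.15 -0.105 -0.028 0 0 0"

```text
time_s: 10.42
position: [0.5536, 0.0709, 0.1594]
ee_rot: [[0.004, 1.0, 0.0], [1.0, -0.004, -0.0], [-0.0, 0.0, -1.0]]
contact_force: [0.4, 0.6, -0.6]
gripper_width: 0.0506
finger_force: 63.3
```

```bash
python3 -c "
from h import *
go([.4766,.1775,.12])"
```

```text
t 10.43 p [0.5536 0.0709 0.1594] q [ 28.  16. -43. 102.  12.  67. -19.] w 0.0506 F [ 0.4  0.6 -0.6]
shift [ 0.1063 -0.0775  0.0394] |d| 0.137 turn [ 0.      0.0001 -0.0044]
```

>>> send_rows:
  motion: "0.045 -0.032 0 0 0 0; 0.085 -0.06 0.015 0 0 0; 0.106 -0.0775 0.039 0 0 0; 0.106 -0.0775 0.039 0 0 0; 0.106 -0.0775 0.039 0 0 0"

```text
time_s: 11.05
position: [0.4787, 0.175, 0.1208]
ee_rot: [[0.005, 1.0, 0.001], [1.0, -0.005, -0.001], [-0.001, 0.001, -1.0]]
contact_force: [1.0, 0.1, -0.9]
gripper_width: 0.0508
finger_force: 63.3
```

```bash
python3 - <<'E'
from h import *
for i in range(3): get_image('top')
go([.4766,.1775,.045]); s=state(); p,R=np.array(s["position"]),np.array(s["ee_rot"])
d=get_image("wrist"); save("w6",d["img"])
W=wpts(d)@R.T+p; g=W.reshape(-1,3); f=g[(abs(g[:,0]-.477)<.05)&(abs(g[:,1]-.1765)<.035)&(g[:,2]<.03)]; print("floor z",np.median(f[:,2]),len(f))
t=g[(abs(g[:,0]-.477)<.1)&(g[:,1]>.1)&(g[:,1]<.25)&(abs(g[:,2]-.0297)<.003)][:,:2]
print("rim y pts",np.histogram(t[abs(t[:,0]-.477)<.05][:,1],np.arange(.12,.25,.004)),"\nrim x",np.histogram(t[abs(t[:,1]-.1765)<.035][:,0],np.arange(.38,.58,.005)))
E
```

```text
t 11.2 p [0.4791 0.1748 0.121 ] q [ 21.  12. -48. 110.  10.  62. -32.] w 0.0509 F [-0.3  0.1 -1.4]
shift [ 0.0027 -0.0027  0.076 ] |d| 0.076 turn [ 0.0013 -0.0001 -0.0063]
floor z 0.014556242622219107 9389
rim y pts (array([  0,   2, 230, 105,   0,   0,   0,   0,   0,   0,   0,   0,   0,
         0,   0,   0,   0,   0,   0,   0,   0,   0,   0,   0, 399, 338,
       193, 521,  13,   0,   0,   0]), array([0.12 , 0.124, 0.128, 0.132, 0.136, 0.14 , 0.144, 0.148, 0.152,
       0.156, 0.16 , 0.164, 0.168, 0.172, 0.176, 0.18 , 0.184, 0.188,
       0.192, 0.196, 0.2  , 0.204, 0.208, 0.212, 0.216, 0.22 , 0.224,
       0.228, 0.232, 0.236, 0.24 , 0.244, 0.248])) 
rim x (array([  0,   0,   0,   0,   0,   0,  79, 379,   0,   0,   0,   0,   0,
         0,   0,   0,   0,   0,   0,   0,   0,   0,   0,   0,   0,   0,
         0,   0,   0,   0,   0,   2, 452,  42, 181, 189,  47,   3,   0]), array([0.38 , 0.385, 0.39 , 0.395, 0.4  , 0.405, 0.41 , 0.415, 0.42 ,
       0.425, 0.43 , 0.435, 0.44 , 0.445, 0.45 , 0.455, 0.46 , 0.465,
       0.47 , 0.475, 0.48 , 0.485, 0.49 , 0.495, 0.5  , 0.505, 0.51 ,
       0.515, 0.52 , 0.525, 0.53 , 0.535, 0.54 , 0.545, 0.55 , 0.555,
       0.56 , 0.565, 0.57 , 0.575]))
```

View pics/w6.png

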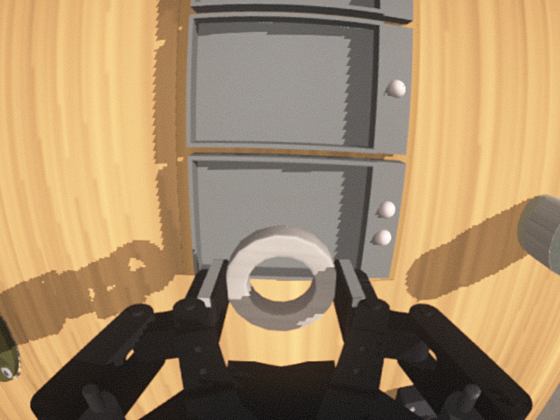

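The ring is held over the bin with two studs (at (386,210) and (382,238)). Bin walls measured give its centre at (0.479,0.176), under the ring.

>>> send_rows:
  motion: "0.0015 0 0.025 0 0 0; 0.0015 0 0.05 0 0 0; 0.0015 0 0.067 0 0 0; 0.0015 0 0.074 0 0 0; 0.0015 0 0.074 0 0 0"

```text
time_s: 11.88
position: [0.478, 0.1773, 0.0463]
ee_rot: [[0.004, 1.0, -0.0], [1.0, -0.004, 0.0], [0.0, -0.0, -1.0]]
contact_force: [0.3, 0.2, -1.6]
gripper_width: 0.0507
finger_force: 63.3
```

>>> send_rows:
  motion: "0 0 0.0015 0 0 0; 0 0 0.003 0 0 0; 0 0 0.0045 0 0 0; 0 0 0.006 0 0 0; 0 0 0.006 0 0 0"

```text
time_s: 12.5
position: [0.4777, 0.1772, 0.0402]
ee_rot: [[0.004, 1.0, -0.0], [1.0, -0.004, -0.0], [-0.0, -0.0, -1.0]]
contact_force: [-0.0, 0.8, -1.4]
gripper_width: 0.0507
finger_force: 63.3
```

>>> send_rows:
  motion: "0 0 0.001 0 0 0; 0 0 0.002 0 0 0; 0 0 0.003 0 0 0; 0 0 0.0035 0 0 0; 0 0 0.0035 0 0 0"

```text
time_s: 13.12
position: [0.4778, 0.1773, 0.0367]
ee_rot: [[0.004, 1.0, -0.0], [1.0, -0.004, -0.0], [-0.0, -0.0, -1.0]]
contact_force: [0.2, 0.1, -1.6]
gripper_width: 0.0506
finger_force: 63.3
```

>>> send_rows:
  motion: "0 0 0.0004 0 0 0; 0 0 0.0008 0 0 0; 0 0 0.0012 0 0 0; 0 0 0.0012 0 0 0; 0 0 0.0012 0 0 0"

```text
time_s: 13.75
position: [0.4778, 0.1773, 0.0357]
ee_rot: [[0.004, 1.0, -0.0], [1.0, -0.004, -0.0], [-0.0, -0.0, -1.0]]
contact_force: [-1.4, -0.5, 2.4]
gripper_width: 0.0507
finger_force: 63.7
```

>>> send_rows:
  motion: "0 0 0 0 0 0; 0 0 0 0 0 0; 0 0 0 0 0 0; 0 0 0 0 0 0; 0 0 0 0 0 0"
  hand: 0.068

```text
time_s: 14.38
position: [0.4778, 0.1773, 0.0355]
ee_rot: [[0.004, 1.0, -0.0], [1.0, -0.004, -0.0], [-0.0, -0.0, -1.0]]
contact_force: [0.1, -0.2, 0.2]
gripper_width: 0.0678
finger_force: 0.0
```

>>> send_rows:
  motion: "0 0 -0.005 0 0 0; 0 0 -0.02 0 0 0; 0 0 -0.05 0 0 0; 0 0 -0.1 0 0 0; 0 0 -0.14 0 0 0"

```text
time_s: 15.0
position: [0.4782, 0.1778, 0.1785]
ee_rot: [[0.003, 1.0, 0.002], [1.0, -0.003, 0.0], [0.0, 0.002, -1.0]]
contact_force: [0.4, 0.4, -0.3]
gripper_width: 0.0681
finger_force: 0.0
```

```bash
python3 - <<'E'
from h import *
for i in range(5): get_image('top')
s=state(); p,R=np.array(s["position"]),np.array(s["ee_rot"]); print(p.round(4),s["gripper_width"])
d=get_image("wrist"); save("w7",d["img"])
W=wpts(d)@R.T+p; g=W.reshape(-1,3); f=g[(abs(g[:,0]-.477)<.05)&(abs(g[:,1]-.1765)<.038)&(abs(g[:,2]-.029)<.003)]
print(cv2.minEnclosingCircle(f[:,:2].astype(np.float32)),np.median(f,0)); A=np.c_[f[:,:2],np.ones(len(f))]; print(np.linalg.lstsq(A,f[:,2],rcond=None)[0])
E
```

```text
[0.4777 0.1771 0.1758] 0.06835301180154318
((0.47807377576828003, 0.17613831162452698), 0.027083711698651314) [0.47822892 0.17782321 0.02839193]
[-0.00082181  0.00076199  0.02862744]
```

View pics/w7.png

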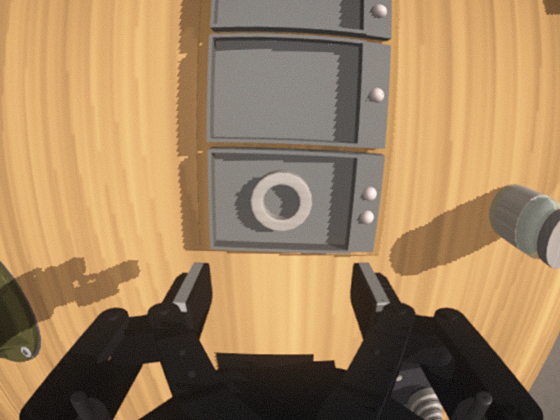

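The ring lies flat at (281,202) in the middle of the two-stud bin (studs at (369,193) and (366,217)), released, and the gripper is clear of it.

```bash
python3 -c "
from plant import close_job; print(close_job())"
```

```text
the job is handed in; nothing more can be done
None
```

The ring from the mat stopped on the gauge's middle step (step 2), pressed with about 8 N, and now lies flat and released in the two-stud bin; I handed the job in at about 15 s of arm time, and the judge gave no verdict back.

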